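# Heft the salt tins and hold up the fullest

### The job

Put away the three blue tins from the cutting board: stand them upright in the white ceramic tray, one to a compartment, setting each down gently and feeling its weight as you carry it. When all three stand in their row, take the heaviest back out and finish holding it up, upright and still, about 20 cm above the counter, with the other two left standing in the tray; do not let go of it. Leave the lunch box, the salt shaker and the spatula where they are, and do not tip a tin over.

Things in the scene. Friction and masses are not known exactly. Their poses are not given: they have to be found in the camera images.
- tin_a: one of three identical closed tins: round, dark blue, 62 mm diameter, 78 mm tall, bright steel lid (63 mm diameter, does not come off) over the top 18 mm. Origin: centre of its underside; z up. Starts upright on the board. A block of rock salt inside, with 2.5 mm play; 190 to 420 g in all; one tin, a different one each run, is 130 g or more heavier than both others, told only by weight
- tin_b: one of three identical closed tins: round, dark blue, 62 mm diameter, 78 mm tall, bright steel lid (63 mm diameter, does not come off) over the top 18 mm. Origin: centre of its underside; z up. Starts upright on the board. A block of rock salt inside, with 2.5 mm play; 190 to 420 g in all; one tin, a different one each run, is 130 g or more heavier than both others, told only by weight
- tin_c: one of three identical closed tins: round, dark blue, 62 mm diameter, 78 mm tall, bright steel lid (63 mm diameter, does not come off) over the top 18 mm. Origin: centre of its underside; z up. Starts upright on the board. A block of rock salt inside, with 2.5 mm play; 190 to 420 g in all; one tin, a different one each run, is 130 g or more heavier than both others, told only by weight
- tray: white ceramic tray that does not shift, 90 mm (its x) by 260 mm (its y), floor 6 mm thick, rim and partitions 14 mm high and 5 mm thick: three open 80 x 80 mm compartments in a row along its y, 85 mm apart. To the left or the right of the robot. Origin: centre of its underside
- tray_well0 (a point): centre of the floor of the +y end compartment of the tray (80 x 80 mm inside), 6 mm above the counter; a tin stands here with its underside at this height
- tray_well1 (a point): centre of the floor of the middle compartment of the tray (80 x 80 mm inside), 6 mm above the counter; a tin stands here with its underside at this height
- tray_well2 (a point): centre of the floor of the -y end compartment of the tray (80 x 80 mm inside), 6 mm above the counter; a tin stands here with its underside at this height
- board: bamboo cutting board, does not shift, 260 mm (its x) by 340 mm (its y), 18 mm thick, on the other side from the tray; the tins start on it side by side along its y, their centres at least 85 mm apart in that direction. Origin: centre of its underside
- bento: closed stainless steel lunch box with two end clips, 178 x 118 mm, 60 mm high, at the far left of the counter; leave alone. Origin: centre of its underside
- shaker: glass salt shaker with steel screw cap, 44 mm diameter, 78 mm high, standing just beyond the tray; leave alone. Origin: centre of its underside
- spatula: wooden spatula, 300 mm long, propped blade down at 60 degrees against the white tiled ledge (150 mm high) along the far edge of the counter, near the middle; leave alone. Origin: middle of the blade's foot edge; its x runs up the handle
There are look-alikes about, which are no part of the job. Leave any purple look-alike of the tin_c alone.

How it is judged:
On the way:
1. all three tins stand upright and still on the floor of the tray, one in each compartment (z of tin_a in the frame of tray between 0.003 and 0.009 m and x of tin_a in the frame of tray between -0.045 and 0.045 m and y of tin_a in the frame of tray between -0.13 and 0.13 m and angle between each of tin_a, tin_b, tin_c's own z axis and vertical below 0.08 rad and linear speed of each of tin_a, tin_b, tin_c below 0.03 m/s and z of tin_b in the frame of tray between 0.003 and 0.009 m and x of tin_b in the frame of tray between -0.045 and 0.045 m and y of tin_b in the frame of tray between -0.13 and 0.13 m and z of tin_c in the frame of tray between 0.003 and 0.009 m and x of tin_c in the frame of tray between -0.045 and 0.045 m and y of tin_c in the frame of tray between -0.13 and 0.13 m), for 0.2 s.
At the end, for the whole second after the job is handed in: The heaviest tin hangs in the fingers alone, underside over 160 mm above the counter, within 0.2 rad of upright, slower than 30 mm/s; the two lighter, untouched, stand still in the tray on its floor within 0.08 rad of upright, each pressing on it with 0.8 to 3 N (the heaviest weighs over 3.6 N) (((height (world z) of tin_a above 0.16 m and angle between tin_a's own z axis and vertical below 0.2 rad and linear speed of tin_a below 0.03 m/s and contact force between tin_a and the fingers above 1 N and contact force between tin_a and board below 0.05 N and contact force between tin_a and tray below 0.05 N and contact force between tin_a and bento below 0.05 N and contact force between tin_a and shaker below 0.05 N and contact force between tin_a and spatula below 0.05 N and contact force between tin_a and tin_b below 0.05 N and contact force between each of tin_b, tin_c and the fingers below 0.05 N and contact force between tin_b and tray between 0.8 and 3 N and (z of tin_b in the frame of tray between 0.003 and 0.009 m and x of tin_b in the frame of tray between -0.045 and 0.045 m and y of tin_b in the frame of tray between -0.13 and 0.13 m and angle between tin_b's own z axis and vertical below 0.08 rad and linear speed of tin_b below 0.03 m/s) and contact force between tin_a and tin_c below 0.05 N and contact force between tin_c and tray between 0.8 and 3 N and (z of tin_c in the frame of tray between 0.003 and 0.009 m and x of tin_c in the frame of tray between -0.045 and 0.045 m and y of tin_c in the frame of tray between -0.13 and 0.13 m and angle between tin_c's own z axis and vertical below 0.08 rad and linear speed of tin_c below 0.03 m/s)) or (height (world z) of tin_b above 0.16 m and angle between tin_b's own z axis and vertical below 0.2 rad and linear speed of tin_b below 0.03 m/s and contact force between tin_b and the fingers above 1 N and contact force between tin_b and board below 0.05 N and contact force between tin_b and tray below 0.05 N and contact force between tin_b and bento below 0.05 N and contact force between tin_b and shaker below 0.05 N and contact force between tin_b and spatula below 0.05 N and contact force between tin_b and tin_a below 0.05 N and contact force between each of tin_a, tin_c and the fingers below 0.05 N and contact force between tin_a and tray between 0.8 and 3 N and (z of tin_a in the frame of tray between 0.003 and 0.009 m and x of tin_a in the frame of tray between -0.045 and 0.045 m and y of tin_a in the frame of tray between -0.13 and 0.13 m and angle between tin_a's own z axis and vertical below 0.08 rad and linear speed of tin_a below 0.03 m/s) and contact force between tin_b and tin_c below 0.05 N and contact force between tin_c and tray between 0.8 and 3 N and (z of tin_c in the frame of tray between 0.003 and 0.009 m and x of tin_c in the frame of tray between -0.045 and 0.045 m and y of tin_c in the frame of tray between -0.13 and 0.13 m and angle between tin_c's own z axis and vertical below 0.08 rad and linear speed of tin_c below 0.03 m/s)) or (height (world z) of tin_c above 0.16 m and angle between tin_c's own z axis and vertical below 0.2 rad and linear speed of tin_c below 0.03 m/s and contact force between tin_c and the fingers above 1 N and contact force between tin_c and board below 0.05 N and contact force between tin_c and tray below 0.05 N and contact force between tin_c and bento below 0.05 N and contact force between tin_c and shaker below 0.05 N and contact force between tin_c and spatula below 0.05 N and contact force between tin_c and tin_a below 0.05 N and contact force between each of tin_a, tin_b and the fingers below 0.05 N and contact force between tin_a and tray between 0.8 and 3 N and (z of tin_a in the frame of tray between 0.003 and 0.009 m and x of tin_a in the frame of tray between -0.045 and 0.045 m and y of tin_a in the frame of tray between -0.13 and 0.13 m and angle between tin_a's own z axis and vertical below 0.08 rad and linear speed of tin_a below 0.03 m/s) and contact force between tin_c and tin_b below 0.05 N and contact force between tin_b and tray between 0.8 and 3 N and (z of tin_b in the frame of tray between 0.003 and 0.009 m and x of tin_b in the frame of tray between -0.045 and 0.045 m and y of tin_b in the frame of tray between -0.13 and 0.13 m and angle between tin_b's own z axis and vertical below 0.08 rad and linear speed of tin_b below 0.03 m/s)))); the arm keeps its last pose, push and grip.
It fails at once if the lunch box was moved more than 20 mm (distance of bento from where it was at the start of the episode above 0.02 m).
It fails at once if the salt shaker was moved more than 20 mm or tipped (distance of shaker from where it was at the start of the episode above 0.02 m or angle between shaker's own z axis and vertical above 0.4 rad).
It fails at once if the spatula was moved more than 30 mm (distance of spatula from where it was at the start of the episode above 0.03 m).
It fails at once if a tin was tipped over (0.6 rad) (angle between any of tin_a, tin_b, tin_c's own z axis and vertical above 0.6 rad).
It fails at once if a tin was dropped or slammed into the tray (faster than 0.45 m/s within 20 mm of its floor) ((linear speed of tin_a above 0.45 m/s and z of tin_a in the frame of tray below 0.026 m and x of tin_a in the frame of tray between -0.045 and 0.045 m and y of tin_a in the frame of tray between -0.13 and 0.13 m) or (linear speed of tin_b above 0.45 m/s and z of tin_b in the frame of tray below 0.026 m and x of tin_b in the frame of tray between -0.045 and 0.045 m and y of tin_b in the frame of tray between -0.13 and 0.13 m) or (linear speed of tin_c above 0.45 m/s and z of tin_c in the frame of tray below 0.026 m and x of tin_c in the frame of tray between -0.045 and 0.045 m and y of tin_c in the frame of tray between -0.13 and 0.13 m)).
It also fails if it takes over 72 s, if anything falls off the work surface, if the arm or the gripper's body presses on something with over 40 N, if the wrist force passes 120 N, or if a joint passes its speed limit or range.

### The arm

A 6-joint arm with a two-finger parallel gripper is mounted at the origin on the work surface. World frame = base frame: x ahead of the robot, y to its left, z up, the work surface at z = 0. Lengths are in m, angles in rad, forces in N, time in s.
With the tool pointing down it reaches from about 0.3 to 0.825 m from the base axis. Payload 5.4 kg.
Tool frame: the origin (TCP) lies midway between the tips of the shut fingers; the grasp point (between the pads) lies 19 mm behind it; z points along the fingers, y is the direction in which the jaws open and shut (so a half turn about z gives the same grasp; the last joint's range is limited). The gripper opens to 92 mm and grips with 3 to 60 N. Pads are 20 mm wide; open, the fingers measure 128 mm over their backs; the gripper's body (75 mm by 189 mm) begins 69 mm behind the grasp point.
Start: joints at [1.032, 0.158, 1.597, -0, 1.386, -0.21], TCP at [0.186, 0.544, 0.215] pointing down, gripper open.
Joint ranges: [-2.91, 2.91], [-0.94, 2.29], [0.18, 2.7], [-1.29, 4.43], [0.17, 2.64], [-3, 3]. Speed limits (rad/s): [2.57, 2.57, 3.14, 3.14, 3.14, 3.14].

### API

Orientations are given as a rotation vector (axis times angle).
In Python, from workcell import readout, imaging, order gives the robot as it stands. The module is installed in compiled form; this text tells all that it offers.
- The arm moves only by the tool drive_tool, never from a script. Its argument "deltas" is a list of rows, each a list of 5 numbers: the opening in per cent of the stroke, from 0 (shut) to 100 (fully open), then the shift along the tool's x, y, z in units of 30 mm (1.0 is 30 mm), then the turn about the tool's z in units of 10 degrees (1.0 is 10 degrees). A call has 1 to 8 rows; each row shifts and turns the commanded pose from where the row before left it, along the tool's axes as they then stand; what a row does not reach is not made up. A row lasts 1/8 s, in which the tool goes at most 62.5 mm and 10.7 degrees, less where a joint would pass 70% of its speed; a pose out of reach is approached as far as the arm can. A call is refused whole if a number of a shift passes 1 or a number of a turn 1, either way. A call with a gripper value outside its range is refused whole. The fingers move at their own pace and stop on an object; the grip force is fixed at half the most. Time passes only in rows, so rows that do not move let the fingers close. It gives the time, the measured TCP pose, the force and the opening at its end, in the units of the state.
- readout.get_state(): the state, without advancing time (a new reading comes with each control period).
- imaging.camera(name): name is "scene" or "top"; returns the picture (420x560x3 uint8, red, green, blue); there is no depth.
- imaging.get_calibration(name): a dict with "intrinsics" (3x3 intrinsics, pixels), "world_from_camera" (4x4, takes a point from camera to world coordinates). Camera axes: x right, y down, z forward; pixel columns grow to the right and rows downward; lengths in m; the calibration is good to about 2 mm. A picture is of the moment at which its call begins. get_calibration takes no time and is no camera call.
- order.job_done(): hands the job in, once; it reports no verdict.
The state is a dict: "clock": time; "qpos": joint angles; "qd": joint speeds; "joint_torque": joint torques, N m; "position": TCP position; "eef_rot": TCP orientation; "contact_force": force on the tool from outside, world axes, zero at the start; "torque": the same for the moment, N m; "grip_width": finger opening in m.
Only numpy, scipy, OpenCV 4.12 (cv2) and the standard library are available. Lean on these libraries where they do the work, as an engineer would, in place of code of your own. Each camera call takes 0.05 s, during which the arm holds its last target.

## Working session

There is one attempt and no reset: what is moved stays moved. The work goes in short steps, Python scripts to look and compute and a tool call to move; the robot and the scene stay as the last step left them, time stands still between calls to the robot, and variables do not carry over. Pictures are saved under pics/ and viewed, and the job is handed in when it is done.

Besides the shell and the picture viewer there is one more tool, called after "Emit:" as a command line: name --pt "numbers of a row" for each row, then --argument value for the rest. drive_tool: Moves the arm, as the interface text tells. Its arguments: {"type":"object","properties":{"deltas":{"type":"array","items":{"type":"array","items":{"type":"number"}}}},"required":["deltas"]}

```bash
mkdir -p pics
python3 - <<'E'
from workcell import readout, imaging
import cv2,numpy as np
for n in("scene","top"):
    im=imaging.camera(n); cv2.imwrite(f"pics/{n}0.png",im[:,:,::-1]); c=imaging.get_calibration(n); print(n,np.round(c["intrinsics"],1).tolist(),np.round(c["world_from_camera"],3).tolist())
print(readout.get_state())
E
```

```text
scene [[484.1, 0.0, 279.5], [0.0, 484.1, 207.3], [0.0, 0.0, 1.0]] [[0.474, 0.619, -0.626, 1.417], [0.881, -0.339, 0.331, -0.319], [-0.007, -0.708, -0.706, 1.023], [0.0, 0.0, 0.0, 1.0]]
top [[493.7, 0.0, 272.2], [0.0, 493.7, 204.4], [0.0, 0.0, 1.0]] [[-0.117, -0.968, 0.22, 0.216], [-0.993, 0.116, -0.021, 0.144], [-0.005, -0.221, -0.975, 1.577], [0.0, 0.0, 0.0, 1.0]]
{'clock': 0.1, 'qpos': array([ 1.03189248e+00,  1.58979818e-01,  1.59811744e+00, -5.72327546e-06,
        1.38617166e+00, -2.10093229e-01]), 'qd': array([ 0.00137525, -0.00108787, -0.00434915,  0.00100095,  0.00272431,
       -0.00050124]), 'joint_torque': array([ 3.94816780e-04, -3.86501205e+01, -3.22961533e+01,  7.03219255e-02,
        3.39267764e-02, -3.67363202e-05]), 'position': array([0.18540001, 0.5436949 , 0.21371528]), 'eef_rot': array([-5.14069633e-01, -3.09863055e+00,  2.45332648e-03]), 'contact_force': array([ 0.14710775, -0.81148582,  0.93299595]), 'torque': array([-0.00389258, -0.02024825, -0.01655601]), 'grip_width': 0.09179712180544589}
```

View pics/scene0.png

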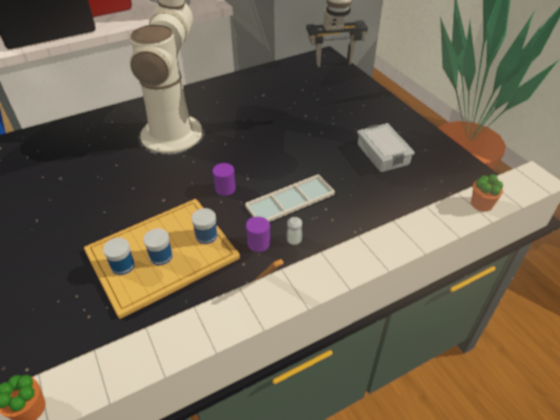

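View pics/top0.png

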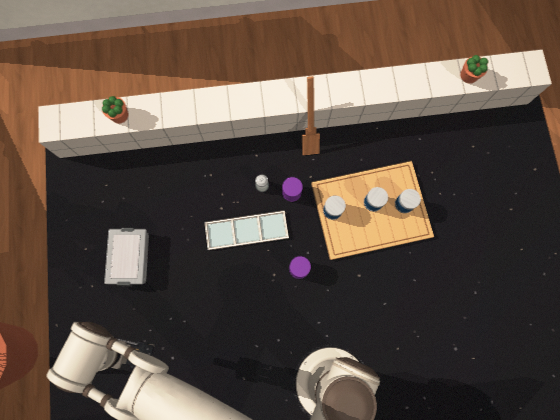

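The top view shows three blue tins with bright lids on the board, at about (334,207), (376,198) and (408,200). Two purple look-alikes stand at (292,188) and (300,267), and the shaker is at (262,183). The tray is around (247,230) and the bento at (127,257). Next I'll measure them.

```bash
cat > h.py <<'E'
import numpy as np,cv2
from workcell import readout, imaging
def ray(n,u,v,z):
    c=imaging.get_calibration(n);K=c["intrinsics"];T=c["world_from_camera"]
    d=T[:3,:3]@np.linalg.solve(K,[u,v,1.]);o=T[:3,3];return (o+d*(z-o[2])/d[2])
def proj(n,p):
    c=imaging.get_calibration(n);q=np.linalg.inv(c["world_from_camera"])@np.r_[p,1];q=c["intrinsics"]@q[:3];return q[:2]/q[2]
def comps(m,amin=60):
    n,l,s,c=cv2.connectedComponentsWithStats(m.astype(np.uint8));return [(i,s[i],c[i],l==i) for i in range(1,n) if s[i][4]>=amin]
E
python3 - <<'E'
from h import *
for n in("top","scene"):
    im=cv2.imread(f"pics/{n}0.png");hsv=cv2.cvtColor(im,cv2.COLOR_BGR2HSV)
    H,S,V=cv2.split(hsv)
    print(n)
    for name,m in(("lid",(S<50)&(V>120)),("blue",(H>95)&(H<120)&(S>110)&(V>40)),("purple",(H>130)&(H<160)&(S>100)&(V>50)),("tray",(H>70)&(H<105)&(S>15)&(S<90)&(V>140)),("board",(H>10)&(H<28)&(S>90)&(V>120))):
        for i,s,c,mm in comps(m,50):
            print(name,s.tolist(),np.round(c,1).tolist())
im=cv2.imread("pics/top0.png")[150:270,195:445];cv2.imwrite("pics/crop0.png",cv2.resize(im,None,fx=3,fy=3,interpolation=cv2.INTER_CUBIC))
E
```

```text
top
lid [0, 0, 372, 41, 7800] [125.1, 13.3]
lid [314, 50, 237, 78, 11078] [426.1, 88.6]
lid [39, 76, 269, 82, 12994] [175.3, 116.9]
lid [255, 175, 13, 16, 149] [261.1, 181.9]
lid [367, 187, 21, 20, 323] [377.2, 196.8]
lid [399, 189, 22, 20, 332] [409.4, 198.6]
lid [324, 196, 22, 20, 325] [334.7, 205.4]
lid [205, 211, 84, 39, 2274] [245.9, 229.9]
lid [104, 229, 42, 55, 2011] [124.9, 256.2]
lid [48, 322, 61, 71, 2504] [78.7, 359.1]
lid [112, 341, 16, 14, 138] [118.8, 347.4]
lid [297, 348, 83, 68, 1748] [322.4, 373.3]
lid [104, 351, 143, 69, 4460] [163.8, 397.8]
lid [362, 379, 16, 15, 68] [371.7, 385.8]
lid [88, 388, 17, 15, 141] [95.4, 394.9]
lid [315, 409, 10, 11, 57] [319.1, 415.7]
blue [396, 197, 14, 15, 58] [400.6, 206.6]
purple [282, 177, 21, 25, 424] [291.7, 188.7]
purple [289, 256, 22, 23, 402] [299.4, 266.9]
board [377, 0, 30, 67, 781] [388.5, 37.4]
board [406, 0, 52, 64, 781] [421.0, 42.8]
board [326, 4, 36, 61, 616] [343.3, 34.1]
board [307, 7, 17, 25, 241] [315.0, 18.4]
board [250, 12, 18, 9, 98] [258.4, 16.0]
board [230, 15, 13, 9, 54] [235.7, 18.2]
board [454, 15, 15, 46, 
[... 856 characters left out ...]
15, 5, 20, 59] [1.3, 127.1]
blue [208, 227, 7, 12, 54] [211.5, 232.6]
blue [149, 246, 22, 15, 187] [160.6, 254.7]
blue [110, 254, 23, 18, 217] [121.9, 264.0]
purple [212, 162, 24, 34, 651] [224.1, 178.2]
purple [246, 217, 24, 35, 720] [257.9, 233.7]
board [373, 68, 138, 106, 2132] [455.5, 127.3]
board [0, 103, 13, 29, 135] [5.8, 120.2]
board [471, 182, 32, 29, 425] [483.8, 198.8]
board [84, 199, 156, 119, 7678] [159.6, 259.8]
board [525, 244, 35, 43, 871] [546.4, 260.9]
board [258, 259, 26, 20, 104] [273.1, 266.2]
board [450, 266, 46, 26, 292] [472.3, 278.5]
board [326, 289, 234, 131, 15678] [480.8, 374.5]
board [273, 350, 60, 34, 417] [302.1, 366.6]
board [0, 377, 46, 43, 742] [28.3, 406.1]
```

View pics/crop0.png

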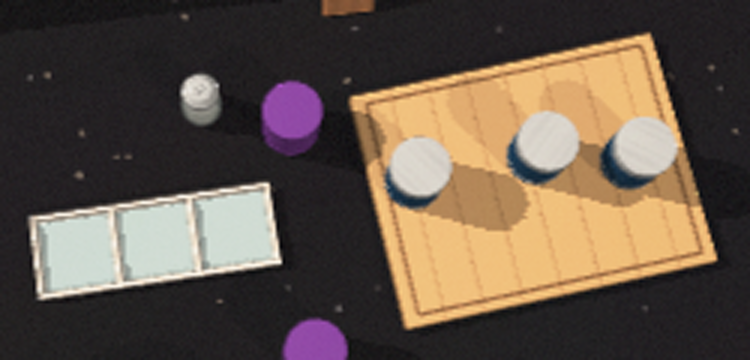

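The crop confirms the three blue tins with steel lids. The purple ones sit off the board, and one of them is between the shaker and the board.

Run:
```python
from h import *
np.set_printoptions(precision=4,suppress=True)
T={"top":[(334.7,205.4),(377.2,196.8),(409.4,198.6)],"scene":[(204.0,218.3),(156.4,239.3),(116.6,248.9)]}
for i in range(3):
    a=ray("top",*T["top"][i],.096);b=ray("scene",*T["scene"][i],.096)
    # two-view triangulation
    P=[]
    for n in("top","scene"):
        c=imaging.get_calibration(n);P.append(c["intrinsics"]@np.linalg.inv(c["world_from_camera"])[:3])
    X=cv2.triangulatePoints(P[0],P[1],np.array(T["top"][i]).reshape(2,1),np.array(T["scene"][i]).reshape(2,1));X=(X[:3]/X[3]).ravel()
    print("tin",a[:2],b[:2],X)
for n in("top","scene"):
    im=cv2.imread(f"pics/{n}0.png");H,S,V=cv2.split(cv2.cvtColor(im,cv2.COLOR_BGR2HSV))
    cs={"top":(246,230),"scene":(290,198)}[n]
    m=(V>110)&(S<60)
    for i,s,c,mm in comps(m,50):
        if mm[cs[1]-12:cs[1]+12,cs[0]-12:cs[0]+12].any():
            cn=max(cv2.findContours(mm.astype(np.uint8),0,2)[0],key=cv2.contourArea)
            r=cv2.minAreaRect(cn);print(n,"tray",s,r)
            if n=="top":
              q=cv2.approxPolyDP(cv2.convexHull(cn),6,True)[:,0]
              W=np.array([ray(n,*p,.014)[:2] for p in q]);print(q.tolist(),W,W.mean(0))
              for p in cv2.boxPoints(r): print(ray(n,*p,.014)[:2])
    m=(H>130)&(H<160)&(S>100)&(V>50)
    for i,s,c,mm in comps(m,200): print(n,"purple",ray(n,*c,.05)[:2])
    m=(H>10)&(H<28)&(S>90)&(V>120)
print("shaker",ray("top",261.1,181.9,.06),ray("scene",294.5,230,.04))
print("bento",ray("top",125,256,.06))
print(ray("top",310,150,0.02))
```

```text
tin [ 0.5251 -0.0776] [ 0.5353 -0.0793] [ 0.5271 -0.078   0.0877]
tin [ 0.5364 -0.2115] [ 0.5462 -0.2138] [ 0.5383 -0.2132  0.0877]
tin [ 0.5191 -0.3089] [ 0.5292 -0.3116] [ 0.5208 -0.3115  0.0873]
top tray [ 205  211   84   39 2278] ((245.85008239746094, 229.81723022460938), (27.910964965820312, 81.8840560913086), 81.6070785522461)
[[284, 211], [288, 237], [207, 247], [205, 222]] [[0.5432 0.0756]
 [0.4573 0.0733]
 [0.4559 0.3336]
 [0.5374 0.3328]] [0.4985 0.2038]
[0.5381 0.3382]
[0.5462 0.0742]
[0.4551 0.0724]
[0.4475 0.3331]
top purple [0.605  0.0439]
top purple [0.3553 0.0518]
scene tray [ 245  174   90   48 2079] ((289.9137878417969, 198.5344696044922), (26.554433822631836, 88.20528411865234), 68.1985855102539)
scene purple [0.3637 0.0495]
scene purple [0.615  0.0387]
shaker [0.6362 0.1384 0.06  ] [0.6429 0.1368 0.04  ]
bento [0.4509 0.5816 0.06  ]
[ 0.7369 -0.035   0.02  ]
```

Emit:
drive_tool --pt "100 -1 0 0 1" --pt "100 -1 0 0 1" --pt "100 -1 0 0 1" --pt "100 -1 0 0 1" --pt "100 -1 0 0 1" --pt "100 -1 0 0 1" --pt "100 -1 0 0 1" --pt "100 -1 0 0 0.1"

```text
clock: 1.1
position: [0.3163, 0.3644, 0.2142]
eef_rot: [-2.221, -2.222, 0.001]
contact_force: [-0.8, 0.7, 0.7]
grip_width: 0.0917
```

```bash
cat >> h.py <<'E'
from scipy.spatial.transform import Rotation as Ro
def go(tx,ty,tz=None,ang=0.):
    s=readout.get_state();R=Ro.from_rotvec(s["eef_rot"]).as_matrix();p=s["position"]
    t=np.array([tx,ty,p[2] if tz is None else tz]);d=R.T@(t-p)/.03
    print("t",round(s["clock"],2),"pos",np.round(p,4),"yang",round(np.degrees(np.arctan2(R[1,1],R[0,1])),2),"zax",np.round(R[:,2],3),"w",round(s["grip_width"],4),"F",np.round(s["contact_force"],2),"units",np.round(d,2))
E
python3 -c "
from h import *
go(.527,-.078,.12)"
python3 - <<'E'
from h import *
im=cv2.imread("pics/top0.png");H,S,V=cv2.split(cv2.cvtColor(im,cv2.COLOR_BGR2HSV))
m=(H>60)&(H<105)&(S>15)&(S<90)&(V>130)
for i,s,c,mm in comps(m,15):
    if 200<c[0]<292 and 205<c[1]<252: print(s.tolist(),c,ray("top",*c,.006)[:2], im[int(c[1]),int(c[0])],S[int(c[1]),int(c[0])],H[int(c[1]),int(c[0])])
E
```

```text
t 1.1 pos [0.3163 0.3644 0.2142] yang 0.03 zax [-0.001 -0.001 -1.   ] w 0.0917 F [-0.8   0.66  0.7 ] units [-14.75   7.02   3.14]
```

Emit:
drive_tool --pt "100 -1 1 0 0" --pt "100 -1 1 0 0" --pt "100 -1 1 0 0" --pt "100 -1 1 0 0" --pt "100 -1 1 0 0" --pt "100 -1 1 0 0" --pt "100 -1 0.5 0 0" --pt "100 -1 0 0 0"

```text
clock: 2.1
position: [0.5124, 0.1248, 0.214]
eef_rot: [-2.218, -2.224, 0.001]
contact_force: [0.6, -0.0, 1.1]
grip_width: 0.0919
```

Emit:
drive_tool --pt "100 -1 0 0 0" --pt "100 -1 0 0 0" --pt "100 -1 0 0 0" --pt "100 -1 0 0 0" --pt "100 -1 0 0 0" --pt "100 -0.5 0 0 0" --pt "100 0 0 0 0" --pt "100 0 0 0 0"

```text
clock: 3.1
position: [0.5123, -0.0381, 0.2145]
eef_rot: [-2.217, -2.225, -0.0]
contact_force: [0.8, 0.5, 0.1]
grip_width: 0.0921
```

Run:
```python
from h import *
go(.527,-.078,.12)
im=cv2.imread("pics/top0.png")
print(cv2.cvtColor(im,cv2.COLOR_BGR2HSV)[230,205:290].tolist()[::5])
g=im[...,0].astype(int)+im[...,1]-2*im[...,2].astype(int)
m=(g>15)&(im[...,1]>120)
for i,s,c,mm in comps(m,100):
    if 200<c[0]<292 and 205<c[1]<252: print(s.tolist(),c,ray("top",*c,.006)[:2])
im=imaging.camera("top"); cv2.imwrite("pics/top1.png",cv2.resize(im[130:310,200:460,::-1],None,fx=3,fy=3))
go(.527,-.078,.12)
```

```text
t 3.1 pos [ 0.5123 -0.0381  0.2145] yang 0.2 zax [-0.     0.001 -1.   ] w 0.0921 F [0.8  0.47 0.14] units [-1.33  0.49  3.15]
[[17, 34, 141], [70, 17, 180], [68, 13, 219], [74, 13, 219], [70, 14, 219], [65, 13, 220], [53, 13, 159], [68, 14, 219], [68, 13, 219], [65, 13, 220], [65, 13, 220], [20, 35, 230], [68, 13, 220], [70, 14, 220], [68, 13, 221], [68, 13, 220], [21, 27, 224]]
[209, 223, 24, 23, 260] [220.91538462 234.58846154] [0.49187741 0.28645608]
t 3.15 pos [ 0.5123 -0.038   0.2145] yang 0.22 zax [-0.  0. -1.] w 0.0915 F [-0.17 -0.42 -0.27] units [-1.34  0.48  3.15]
```

View pics/top1.png

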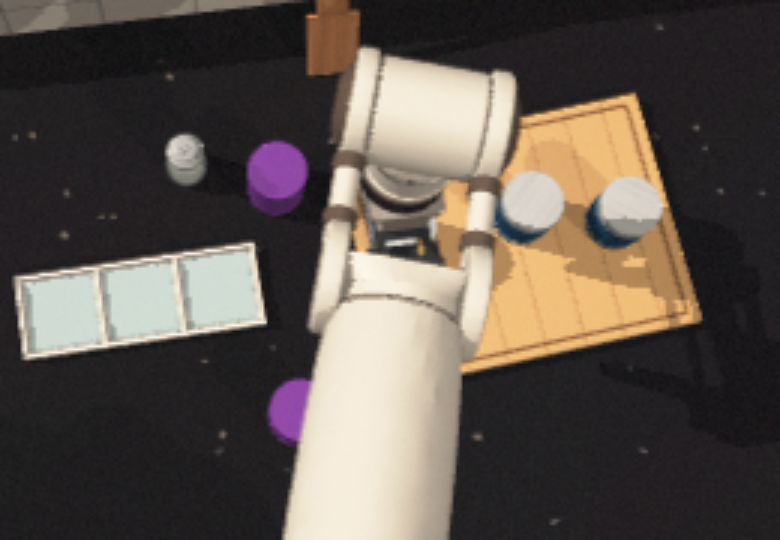

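Emit:
drive_tool --pt "100 -0.67 0.25 0 0" --pt "100 -0.67 0.24 0 0" --pt "100 0 0 1 0" --pt "100 0 0 1 0" --pt "100 0 0 0.9 0" --pt "100 0 0 0 0" --pt "100 0 0 0 0"

```text
clock: 4.03
position: [0.5281, -0.08, 0.1287]
eef_rot: [2.218, 2.223, 0.001]
contact_force: [0.3, -0.1, 0.4]
grip_width: 0.0921
```

Run:
```python
from h import *
go(.527,-.078,.039)
im=cv2.imread("pics/top0.png");H,S,V=cv2.split(cv2.cvtColor(im,cv2.COLOR_BGR2HSV))
m=((H>50)&(H<90)&(S<25)&(V>140)).astype(np.uint8)
m=cv2.morphologyEx(m,cv2.MORPH_OPEN,np.ones((3,3)))
for i,s,c,mm in comps(m,80):
    if 200<c[0]<292 and 205<c[1]<252: print(s.tolist(),c,ray("top",*c,.006)[:2])
im=cv2.imread("pics/scene0.png");H,S,V=cv2.split(cv2.cvtColor(im,cv2.COLOR_BGR2HSV))
m=((H>50)&(H<90)&(S<45)&(V>140)).astype(np.uint8)
m=cv2.morphologyEx(m,cv2.MORPH_OPEN,np.ones((3,3)))
for i,s,c,mm in comps(m,80):
    if 240<c[0]<340 and 170<c[1]<225: print("sc",s.tolist(),c,ray("scene",*c,.006)[:2])
im=imaging.camera("scene"); cv2.imwrite("pics/sc1.png",cv2.resize(im[150:330,60:320,::-1],None,fx=3,fy=3))
```

```text
t 4.03 pos [ 0.5281 -0.08    0.1287] yang 0.13 zax [ 0.002 -0.001 -1.   ] w 0.0921 F [ 0.29 -0.08  0.36] units [ 0.07 -0.04  2.99]
[261, 214, 24, 25, 492] [272.26219512 226.19105691] [0.49957782 0.11906928]
[235, 218, 24, 25, 496] [246.17540323 230.07056452] [0.49691655 0.20411225]
[209, 222, 24, 25, 497] [220.20321932 233.99798793] [0.49406397 0.28855313]
sc [301, 180, 26, 18, 298] [313.41946309 188.65771812] [0.49367742 0.28910929]
sc [277, 189, 27, 20, 326] [289.76687117 198.30368098] [0.49617036 0.20400283]
sc [252, 199, 27, 18, 332] [265.05421687 207.92771084] [0.49697204 0.11949117]
```

View pics/sc1.png

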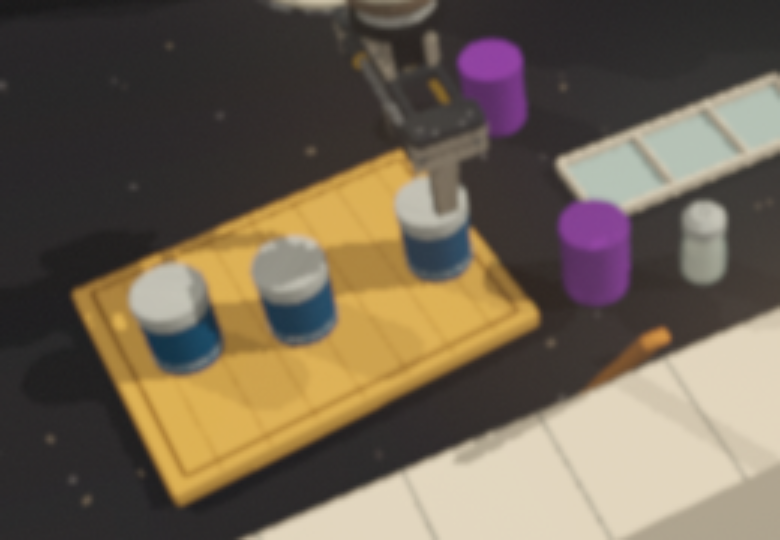

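The scene view shows the fingers straddling the first tin's lid (crop pixel 432,205). Well centres from the two views agree to within 3 mm and are 85 mm apart. I'll descend and close.

Emit:
drive_tool --pt "100 0.05 0 0.7 0" --pt "100 0 0 0.8 0" --pt "100 0 0 0.8 0" --pt "100 0 0 0.6 0" --pt "100 0 0 0.1 0" --pt "100 0 0 0 0" --pt "65 0 0 0 0" --pt "65 0 0 0 0"

```text
clock: 5.08
position: [0.5278, -0.0778, 0.0384]
eef_rot: [2.217, 2.224, 0.001]
contact_force: [-0.8, 0.4, -0.6]
grip_width: 0.0739
```

Emit:
drive_tool --pt "50 0 0 0 0" --pt "50 0 0 0 0" --pt "40 0 0 0 0" --pt "40 0 0 0 0"

```text
clock: 5.58
position: [0.5275, -0.0776, 0.038]
eef_rot: [2.218, 2.224, 0.0]
contact_force: [-0.9, 0.9, 3.6]
grip_width: 0.0628
```

```bash
python3 -c "
from h import *
go(.527,-.078,.22)
a=[]
for k in range(6):
    imaging.camera('top');a.append(readout.get_state()['contact_force'])
print(np.round(a,2))"
```

```text
t 5.58 pos [ 0.5275 -0.0776  0.038 ] yang 0.17 zax [ 0.001 -0.    -1.   ] w 0.0628 F [-0.94  0.87  3.57] units [-0.01 -0.01 -6.07]
[[-0.24  0.62  4.57]
 [-0.77  0.75  4.62]
 [-0.41  0.94  4.88]
 [-0.11  0.25  4.81]
 [-0.28  0.17  4.84]
 [-0.29  0.17  5.26]]
```

Emit:
drive_tool --pt "40 0 0 -0.3 0" --pt "40 0 0 -0.5 0" --pt "40 0 0 -0.8 0" --pt "40 0 0 -1 0" --pt "40 0 0 -0.8 0" --pt "40 0 0 -0.5 0" --pt "40 0 0 0 0" --pt "40 0 0 0 0"

```text
clock: 6.88
position: [0.5263, -0.0773, 0.1534]
eef_rot: [-2.217, -2.223, 0.001]
contact_force: [-0.8, 0.4, -4.7]
grip_width: 0.063
```

```bash
cat >> h.py <<'E'
def weigh(n=14):
    a=[];q=[]
    for k in range(n):
        im=imaging.camera('scene');s=readout.get_state();a.append(s['contact_force']);q.append(s['joint_torque'])
    a=np.array(a);print("weigh",np.round(a.mean(0),2),"+-",np.round(a.std(0)/n**.5,2),"halves",np.round(a[:n//2,2].mean(),2),np.round(a[n//2:,2].mean(),2),"tau",np.round(np.mean(q,0)[1:3],2));return im
E
python3 -c "
from h import *
im=weigh()
go(.494,.289,.18)
cv2.imwrite('pics/sc2.png',cv2.resize(im[100:280,60:320,::-1],None,fx=3,fy=3))"
```

```text
weigh [-0.18 -0.05 -4.18] +- [0.07 0.13 0.21] halves -4.54 -3.81 tau [-37.11 -32.76]
t 7.58 pos [ 0.5272 -0.0776  0.1546] yang 0.16 zax [ 0. -0. -1.] w 0.0631 F [ 0.05 -0.4  -4.14] units [12.22 -1.07 -0.85]
```

View pics/sc2.png

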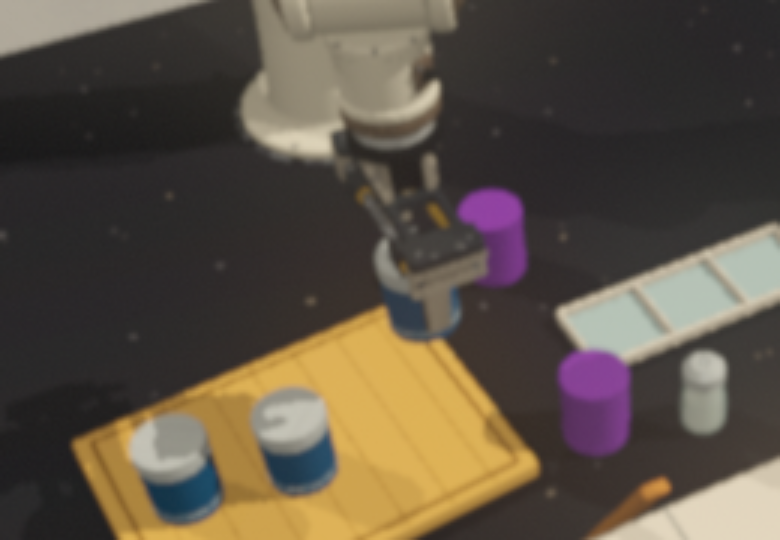

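The lifted tin reads about 4 N, so it is probably the heavy one. It hangs upright (crop pixel 425,290). I'll carry it to the near compartment.

Emit:
drive_tool --pt "40 0.5 -0.1 0 0" --pt "40 0.9 -0.2 0 0" --pt "40 1 -0.2 0 0" --pt "40 1 -0.2 0 0" --pt "40 1 -0.17 0 0" --pt "40 1 -0.1 0 0" --pt "40 0.75 0 0 0" --pt "40 0.4 0 0 0"

```text
clock: 8.57
position: [0.4969, 0.1205, 0.1546]
eef_rot: [-2.216, -2.226, -0.0]
contact_force: [0.4, 0.2, -4.0]
grip_width: 0.0629
```

Emit:
drive_tool --pt "40 0 0 0 0" --pt "40 0 0 0 0" --pt "40 0 0 0 0"

```text
clock: 8.95
position: [0.4976, 0.1182, 0.1546]
eef_rot: [2.219, 2.223, -0.0]
contact_force: [0.4, -0.4, -4.1]
grip_width: 0.0629
```

```bash
python3 -c "
from h import *
im=weigh(16)
go(.498,.119,.034)
cv2.imwrite('pics/sc3.png',cv2.resize(im[100:280,120:380,::-1],None,fx=3,fy=3))"
```

```text
weigh [ 0.02 -0.18 -4.22] +- [0.11 0.11 0.1 ] halves -4.3 -4.13 tau [-34.76 -32.73]
t 9.75 pos [0.4975 0.1189 0.1546] yang 0.17 zax [ 0. -0. -1.] w 0.0629 F [-0.42 -0.36 -4.19] units [0.   0.02 4.02]
```

View pics/sc3.png

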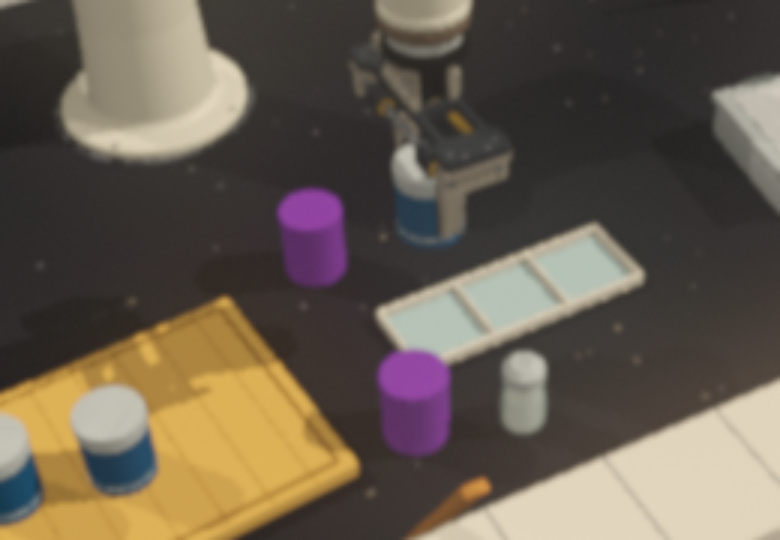

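The tin weighs about 4.2 N, so it is the heavy one. In the view it hangs upright over the near compartment. I'll lower it.

Emit:
drive_tool --pt "40 0 0 0.5 0" --pt "40 0 0 0.8 0" --pt "40 0 0 0.9 0" --pt "40 0 0 0.8 0" --pt "40 0 0 0.6 0" --pt "40 0 0 0.35 0" --pt "40 0 0 0 0" --pt "40 0 0 0 0"

```text
clock: 10.75
position: [0.4984, 0.1189, 0.0369]
eef_rot: [2.217, 2.224, 0.002]
contact_force: [0.0, 0.7, -3.2]
grip_width: 0.0629
```

Emit:
drive_tool --pt "40 0 0 0.1 0" --pt "40 0 0 0.08 0" --pt "40 0 0 0.05 0" --pt "40 0 0 0 0" --pt "40 0 0 0 0"

```text
clock: 11.38
position: [0.4976, 0.1189, 0.0292]
eef_rot: [2.218, 2.225, 0.0]
contact_force: [0.4, -0.2, -4.4]
grip_width: 0.0627
```

Emit:
drive_tool --pt "40 0 0 0.04 0" --pt "40 0 0 0.04 0" --pt "40 0 0 0 0" --pt "40 0 0 0 0"

```text
clock: 11.88
position: [0.4975, 0.1189, 0.0268]
eef_rot: [2.218, 2.225, 0.0]
contact_force: [0.5, -0.4, -3.6]
grip_width: 0.0628
```

Emit:
drive_tool --pt "40 0 0 0.03 0" --pt "40 0 0 0 0" --pt "40 0 0 0 0"

```text
clock: 12.25
position: [0.4976, 0.1189, 0.026]
eef_rot: [2.218, 2.224, 0.0]
contact_force: [-0.3, 0.3, -3.5]
grip_width: 0.063
```

```bash
python3 -c "
from h import *
weigh(5)
go(.498,.119,.034)"
```

```text
weigh [-0.07  0.51 -3.12] +- [0.07 0.08 0.14] halves -3.25 -3.04 tau [-37.02 -27.4 ]
t 12.5 pos [0.4977 0.1189 0.026 ] yang 0.16 zax [ 0.  0. -1.] w 0.0631 F [ 0.16  0.58 -2.58] units [ 0.    0.01 -0.27]
```

Contact is starting, so I'll go down a hair more and then release.

Emit:
drive_tool --pt "40 0 0 0.03 0" --pt "40 0 0 0.02 0" --pt "40 0 0 0 0" --pt "40 0 0 0 0"

```text
clock: 13.0
position: [0.4977, 0.1189, 0.0259]
eef_rot: [-2.218, -2.225, 0.001]
contact_force: [-6.4, -0.4, 10.3]
grip_width: 0.0628
```

Emit:
drive_tool --pt "72 0 0 0 0" --pt "80 0 0 0 0" --pt "90 0 0 0 0" --pt "100 0 0 0 0" --pt "100 0 0 0 0"

```text
clock: 13.62
position: [0.4975, 0.1188, 0.0243]
eef_rot: [-2.218, -2.225, 0.0]
contact_force: [0.1, 0.5, -0.2]
grip_width: 0.0919
```

Emit:
drive_tool --pt "100 0 0 -0.7 0" --pt "100 0 0 -1 0" --pt "100 0 0 -1 0" --pt "100 -0.5 0 -1 0" --pt "100 -1 0 -0.5 0" --pt "100 -1 0 0 0" --pt "100 -1 0 0 0" --pt "100 -1 0 0 0"

```text
clock: 14.62
position: [0.4978, -0.0171, 0.1504]
eef_rot: [2.218, 2.225, 0.0]
contact_force: [-0.2, -0.8, -0.2]
grip_width: 0.0921
```

```bash
python3 -c "
from h import *
im=imaging.camera('scene')
go(.538,-.213,.15)
cv2.imwrite('pics/sc4.png',cv2.resize(im[100:280,120:380,::-1],None,fx=3,fy=3))"
```

```text
t 14.68 pos [ 0.4981 -0.0202  0.1505] yang 0.06 zax [ 0.    -0.002 -1.   ] w 0.0921 F [ 0.15 -2.51 -0.12] units [-6.43  1.33  0.03]
```

View pics/sc4.png

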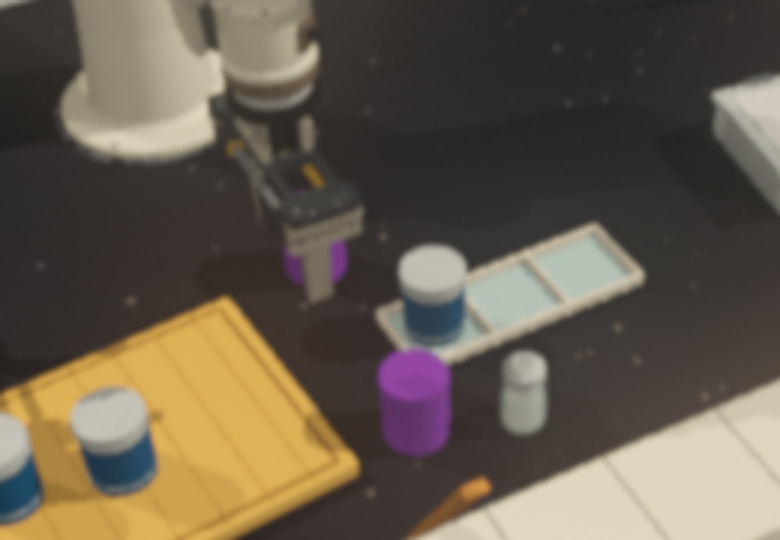

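The first tin stands upright in the near compartment (crop pixel 432,295). Next is the second tin at (0.538, -0.213).

Emit:
drive_tool --pt "100 -1 0.2 0 0" --pt "100 -1 0.25 0 0" --pt "100 -1 0.3 0 0" --pt "100 -1 0.3 0 0" --pt "100 -1 0.3 0 0" --pt "100 -1 0 0 0" --pt "100 -0.57 0 0 0" --pt "100 0 0 0 0"

```text
clock: 15.68
position: [0.5389, -0.2135, 0.1503]
eef_rot: [-2.22, -2.223, -0.0]
contact_force: [-0.6, -0.0, 0.3]
grip_width: 0.092
```

Emit:
drive_tool --pt "100 0 0 0 0" --pt "100 0 0 0 0"

```text
clock: 15.92
position: [0.539, -0.2121, 0.1504]
eef_rot: [-2.217, -2.226, -0.0]
contact_force: [0.5, 0.1, 0.0]
grip_width: 0.0917
```

```bash
python3 -c "
from h import *
im=imaging.camera('scene')
go(.538,-.213,.039)
cv2.imwrite('pics/sc5.png',cv2.resize(im[150:330,60:320,::-1],None,fx=3,fy=3))"
```

```text
t 15.97 pos [ 0.539  -0.2122  0.1505] yang 0.22 zax [-0.  0. -1.] w 0.092 F [ 0.47  0.33 -0.18] units [-0.03 -0.03  3.72]
```

View pics/sc5.png

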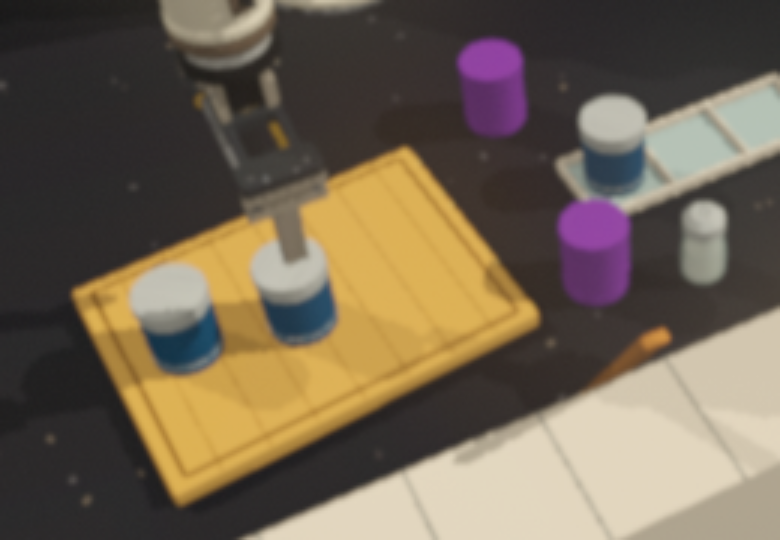

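The fingers line up over the middle tin (crop pixel 293,280).

Emit:
drive_tool --pt "100 -0.03 -0.03 0.7 0" --pt "100 0 0 0.9 0" --pt "100 0 0 0.9 0" --pt "100 0 0 0.8 0" --pt "100 0 0 0.42 0" --pt "100 0 0 0 0" --pt "65 0 0 0 0" --pt "60 0 0 0 0"

```text
clock: 16.98
position: [0.5389, -0.2145, 0.04]
eef_rot: [2.217, 2.223, 0.001]
contact_force: [-0.1, 0.0, 0.5]
grip_width: 0.0738
```

Emit:
drive_tool --pt "50 0 0 0 0" --pt "45 0 0 0 0" --pt "40 0 0 0 0" --pt "40 0 0 0 0"

```text
clock: 17.48
position: [0.5385, -0.2143, 0.0395]
eef_rot: [2.218, 2.224, 0.0]
contact_force: [-0.4, 0.5, 5.5]
grip_width: 0.0636
```

Emit:
drive_tool --pt "40 0 0 -0.3 0" --pt "40 0 0 -0.5 0" --pt "40 0 0 -0.9 0" --pt "40 0 0 -1 0" --pt "40 0 0 -0.8 0" --pt "40 0 0 -0.5 0" --pt "40 0 0 0 0" --pt "40 0 0 0 0"

```text
clock: 18.48
position: [0.5374, -0.2136, 0.1576]
eef_rot: [-2.217, -2.223, 0.001]
contact_force: [0.2, 0.3, -2.4]
grip_width: 0.0634
```

```bash
python3 -c "
from h import *
im=weigh(12)
go(.494,.289,.15)
cv2.imwrite('pics/sc6.png',cv2.resize(im[100:280,60:320,::-1],None,fx=3,fy=3))"
```

```text
weigh [ 0.22 -0.04 -1.99] +- [0.1  0.1  0.11] halves -1.95 -2.04 tau [-40.9  -32.09]
t 19.07 pos [ 0.5381 -0.214   0.1588] yang 0.16 zax [-0.  0. -1.] w 0.0631 F [ 0.03  0.08 -1.37] units [16.77 -1.42  0.29]
```

View pics/sc6.png

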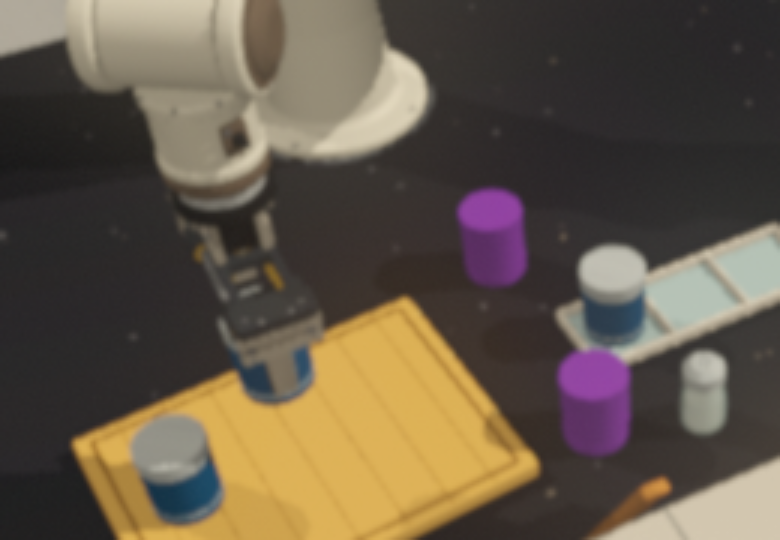

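This tin reads 2.0 N, so it is a light one. It hangs upright (crop pixel 275,360). I'll carry it to the far compartment.

Emit:
drive_tool --pt "40 0.5 0 0 0" --pt "40 1 -0.1 0 0" --pt "40 1 -0.1 0 0" --pt "40 1 -0.1 0 0" --pt "40 1 -0.1 0 0" --pt "40 1 -0.1 0 0" --pt "40 1 -0.1 0 0" --pt "40 1 -0.1 0 0"

```text
clock: 20.08
position: [0.5159, 0.0128, 0.1589]
eef_rot: [-2.218, -2.225, -0.0]
contact_force: [0.2, -0.1, -1.3]
grip_width: 0.0633
```

Emit:
drive_tool --pt "40 1 -0.1 0 0" --pt "40 1 -0.1 0 0" --pt "40 1 -0.1 0 0" --pt "40 1 -0.1 0 0" --pt "40 1 -0.1 0 0" --pt "40 1 -0.1 0 0" --pt "40 1 -0.1 0 0" --pt "40 1 -0.07 0 0"

```text
clock: 21.08
position: [0.4917, 0.2526, 0.1589]
eef_rot: [-2.217, -2.225, -0.0]
contact_force: [-0.7, 0.5, -2.0]
grip_width: 0.0635
```

Emit:
drive_tool --pt "40 0.8 0 0 0" --pt "40 0.47 0 0 0" --pt "40 0 0 0 0" --pt "40 0 0 0 0" --pt "40 0 0 0 0"

```text
clock: 21.7
position: [0.4927, 0.2882, 0.1588]
eef_rot: [2.219, 2.223, -0.0]
contact_force: [-0.5, 0.5, -3.1]
grip_width: 0.0633
```

```bash
python3 -c "
from h import *
im=weigh(4)
go(.494,.289,.034)
cv2.imwrite('pics/sc7.png',cv2.resize(im[100:280,160:420,::-1],None,fx=3,fy=3))"
```

```text
weigh [ 0.13  0.54 -2.22] +- [0.22 0.05 0.11] halves -2.36 -2.08 tau [-40.04 -32.08]
t 21.9 pos [0.4927 0.2885 0.1589] yang 0.13 zax [ 0. -0. -1.] w 0.0634 F [ 0.28  0.45 -2.3 ] units [0.02 0.04 4.16]
```

View pics/sc7.png

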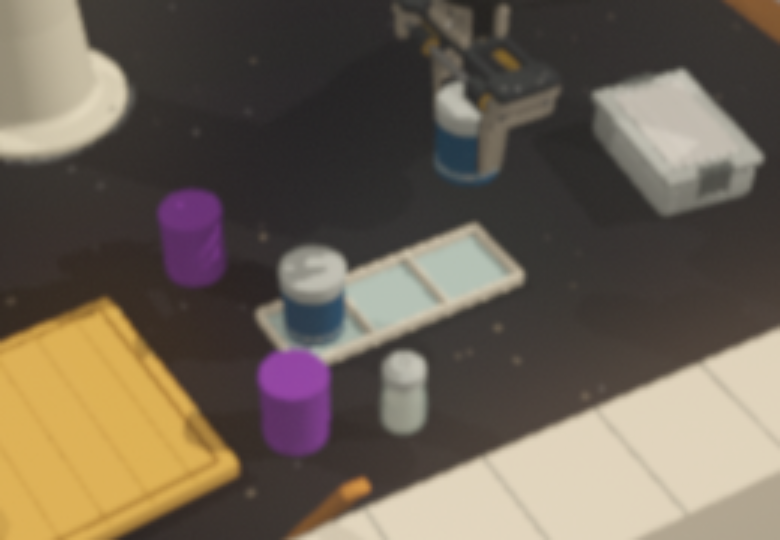

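The tin hangs upright over the far compartment (crop pixel 467,135). I'll lower it.

Emit:
drive_tool --pt "40 0 0.03 0.5 0" --pt "40 0 0 0.9 0" --pt "40 0 0 0.9 0" --pt "40 0 0 0.8 0" --pt "40 0 0 0.6 0" --pt "40 0 0 0.4 0" --pt "40 0 0 0.05 0" --pt "40 0 0 0 0"

```text
clock: 22.9
position: [0.4941, 0.2892, 0.035]
eef_rot: [2.218, 2.224, 0.002]
contact_force: [0.1, 0.4, -1.8]
grip_width: 0.0633
```

Emit:
drive_tool --pt "40 0 0 0.08 0" --pt "40 0 0 0.08 0" --pt "40 0 0 0.04 0" --pt "40 0 0 0 0" --pt "40 0 0 0 0"

```text
clock: 23.52
position: [0.4935, 0.289, 0.0284]
eef_rot: [2.218, 2.225, 0.0]
contact_force: [1.4, -0.7, -2.2]
grip_width: 0.0635
```

Emit:
drive_tool --pt "40 0 0 0.03 0" --pt "40 0 0 0 0" --pt "40 0 0 0 0"

```text
clock: 23.9
position: [0.4936, 0.289, 0.0275]
eef_rot: [2.218, 2.224, 0.0]
contact_force: [-0.6, -0.3, -1.2]
grip_width: 0.0634
```

Emit:
drive_tool --pt "40 0 0 0.03 0" --pt "40 0 0 0 0" --pt "40 0 0 0 0"

```text
clock: 24.28
position: [0.4936, 0.2891, 0.0275]
eef_rot: [2.218, 2.225, 0.0]
contact_force: [-3.0, -1.4, 6.2]
grip_width: 0.0633
```

Emit:
drive_tool --pt "40 0 0 0.02 0" --pt "40 0 0 0 0" --pt "40 0 0 0 0"

```text
clock: 24.65
position: [0.4936, 0.289, 0.0275]
eef_rot: [2.218, 2.225, -0.0]
contact_force: [-6.0, -2.4, 10.3]
grip_width: 0.0633
```

Emit:
drive_tool --pt "72 0 0 0 0" --pt "80 0 0 0 0" --pt "90 0 0 0 0" --pt "100 0 0 0 0" --pt "100 0 0 0 0"

```text
clock: 25.28
position: [0.4934, 0.2889, 0.0258]
eef_rot: [-2.218, -2.225, 0.0]
contact_force: [-0.5, 0.8, -0.3]
grip_width: 0.0921
```

Emit:
drive_tool --pt "100 0 0 -0.7 0" --pt "100 0 0 -1 0" --pt "100 0 0 -1 0" --pt "100 -0.5 0 -1 0" --pt "100 -1 0 -0.5 0" --pt "100 -1 0 0 0" --pt "100 -1 0 0 0" --pt "100 -1 0 0 0"

```text
clock: 26.28
position: [0.4938, 0.153, 0.152]
eef_rot: [2.218, 2.225, 0.0]
contact_force: [0.6, 0.5, -0.2]
grip_width: 0.0919
```

Emit:
drive_tool --pt "100 -1 0.1 0 0" --pt "100 -1 0.1 0 0" --pt "100 -1 0.1 0 0" --pt "100 -1 0.1 0 0" --pt "100 -1 0.1 0 0" --pt "100 -1 0.1 0 0" --pt "100 -1 0.1 0 0" --pt "100 -1 0.1 0 0"

```text
clock: 27.28
position: [0.5185, -0.087, 0.1519]
eef_rot: [2.218, 2.224, 0.0]
contact_force: [0.4, 0.2, -0.3]
grip_width: 0.0921
```

Emit:
drive_tool --pt "100 -1 0.1 0 0" --pt "100 -1 0 0 0" --pt "100 -1 0 0 0" --pt "100 -1 0 0 0" --pt "100 -1 0 0 0" --pt "100 -1 0 0 0" --pt "100 -1 0 0 0" --pt "100 -0.5 0 0 0"

```text
clock: 28.28
position: [0.5219, -0.3123, 0.1518]
eef_rot: [-2.22, -2.223, 0.0]
contact_force: [-0.2, 0.3, 0.3]
grip_width: 0.092
```

Emit:
drive_tool --pt "100 0 0 0 0" --pt "100 0 0 0 0" --pt "100 0 0 0 0"

```text
clock: 28.65
position: [0.5223, -0.3099, 0.1519]
eef_rot: [-2.217, -2.226, -0.0]
contact_force: [-0.8, -0.5, 0.2]
grip_width: 0.0917
```

```bash
python3 -c "
from h import *
im=imaging.camera('scene')
go(.521,-.3115,.039)
cv2.imwrite('pics/sc8.png',cv2.resize(im[120:310,70:350,::-1],None,fx=2.8,fy=2.8))"
```

```text
t 28.7 pos [ 0.5223 -0.3101  0.1519] yang 0.22 zax [-0.  0. -1.] w 0.0918 F [-0.08  0.22 -0.77] units [-0.05 -0.04  3.76]
```

View pics/sc8.png

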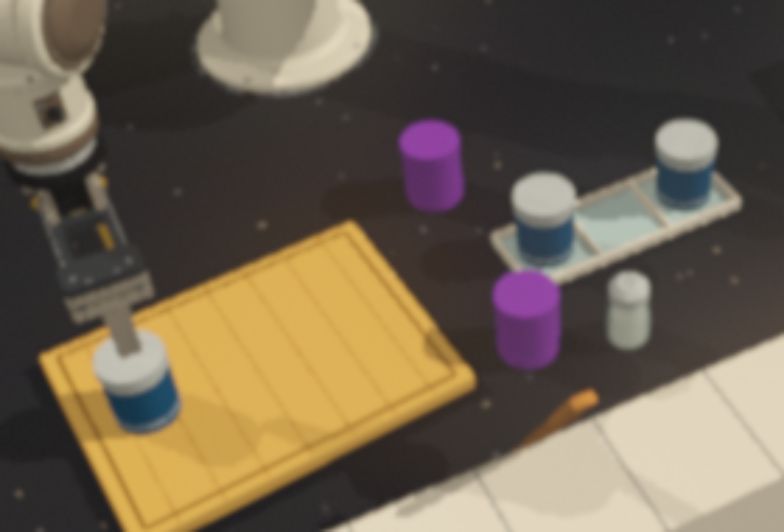

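Two tins stand in the end compartments, and the fingers line up over the third tin (crop pixel 135,375).

Emit:
drive_tool --pt "100 -0.04 -0.03 0.7 0" --pt "100 0 0 0.9 0" --pt "100 0 0 0.9 0" --pt "100 0 0 0.8 0" --pt "100 0 0 0.46 0" --pt "100 0 0 0 0" --pt "65 0 0 0 0" --pt "60 0 0 0 0"

```text
clock: 29.7
position: [0.522, -0.3128, 0.0404]
eef_rot: [2.217, 2.223, 0.0]
contact_force: [-0.1, 0.3, -0.7]
grip_width: 0.0742
```

Emit:
drive_tool --pt "50 0 0 0 0" --pt "45 0 0 0 0" --pt "40 0 0 0 0" --pt "40 0 0 0 0"

```text
clock: 30.2
position: [0.5215, -0.3125, 0.0398]
eef_rot: [2.218, 2.224, -0.0]
contact_force: [-0.3, 0.6, 5.1]
grip_width: 0.0624
```

Emit:
drive_tool --pt "40 0 0 -0.3 0" --pt "40 0 0 -0.5 0" --pt "40 0 0 -0.9 0" --pt "40 0 0 -1 0" --pt "40 0 0 -0.8 0" --pt "40 0 0 -0.5 0" --pt "40 0 0 0 0" --pt "40 0 0 0 0"

```text
clock: 31.2
position: [0.5207, -0.3117, 0.1579]
eef_rot: [-2.217, -2.223, 0.0]
contact_force: [-0.8, -0.2, -3.0]
grip_width: 0.0625
```

```bash
python3 -c "
from h import *
im=weigh(12)
go(.4965,.204,.15)
cv2.imwrite('pics/sc9.png',cv2.resize(im[100:280,60:320,::-1],None,fx=3,fy=3))"
```

```text
weigh [ 0.19  0.08 -2.27] +- [0.14 0.16 0.11] halves -2.47 -2.07 tau [-44.   -32.38]
t 31.8 pos [ 0.5213 -0.3122  0.1591] yang 0.16 zax [ 0. -0. -1.] w 0.062 F [-0.01 -0.66 -1.86] units [17.21 -0.78  0.3 ]
```

View pics/sc9.png

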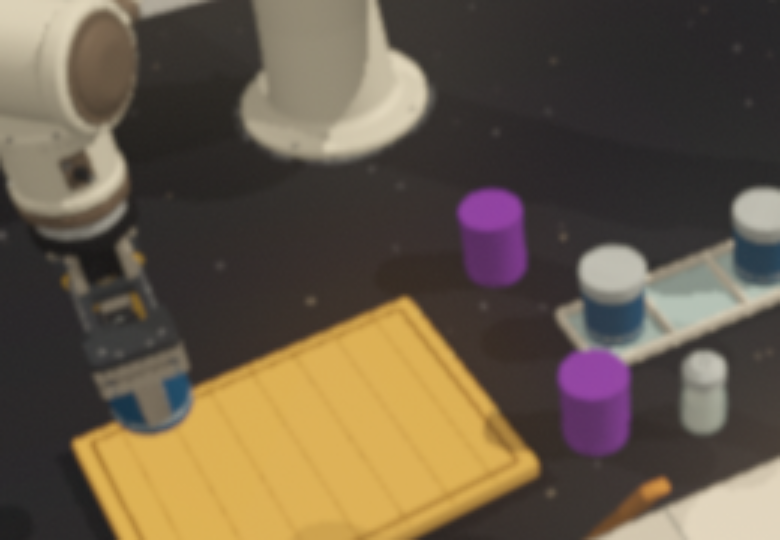

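The third tin reads 2.3 N, so the first tin is clearly the heaviest. This one goes to the middle compartment.

Emit:
drive_tool --pt "40 0.5 0 0 0" --pt "40 1 -0.05 0 0" --pt "40 1 -0.05 0 0" --pt "40 1 -0.05 0 0" --pt "40 1 -0.05 0 0" --pt "40 1 -0.05 0 0" --pt "40 1 -0.05 0 0" --pt "40 1 -0.05 0 0"

```text
clock: 32.8
position: [0.5097, -0.0853, 0.1592]
eef_rot: [-2.218, -2.225, -0.001]
contact_force: [0.2, 0.3, -2.7]
grip_width: 0.0622
```

Emit:
drive_tool --pt "40 1 -0.05 0 0" --pt "40 1 -0.05 0 0" --pt "40 1 -0.05 0 0" --pt "40 1 -0.05 0 0" --pt "40 1 -0.05 0 0" --pt "40 1 -0.05 0 0" --pt "40 1 -0.05 0 0" --pt "40 1 -0.05 0 0"

```text
clock: 33.8
position: [0.4966, 0.1544, 0.1592]
eef_rot: [-2.218, -2.225, -0.0]
contact_force: [0.2, -0.3, -2.1]
grip_width: 0.0622
```

Emit:
drive_tool --pt "40 1 -0.05 0 0" --pt "40 0.5 0 0 0" --pt "40 0.21 0 0 0" --pt "40 0 0 0 0" --pt "40 0 0 0 0" --pt "40 0 0 0 0"

```text
clock: 34.55
position: [0.4959, 0.2034, 0.1591]
eef_rot: [2.219, 2.223, -0.0]
contact_force: [-0.3, 0.3, -2.6]
grip_width: 0.0624
```

```bash
python3 -c "
from h import *
im=weigh(4)
go(.4965,.204,.034)
cv2.imwrite('pics/sc10.png',cv2.resize(im[100:280,160:420,::-1],None,fx=3,fy=3))"
```

```text
weigh [-0.26  0.18 -1.99] +- [0.22 0.23 0.19] halves -1.74 -2.25 tau [-36.45 -32.06]
t 34.75 pos [0.4959 0.2038 0.1591] yang 0.14 zax [ 0. -0. -1.] w 0.0631 F [-0.36  0.36 -1.86] units [0.01 0.02 4.17]
```

View pics/sc10.png

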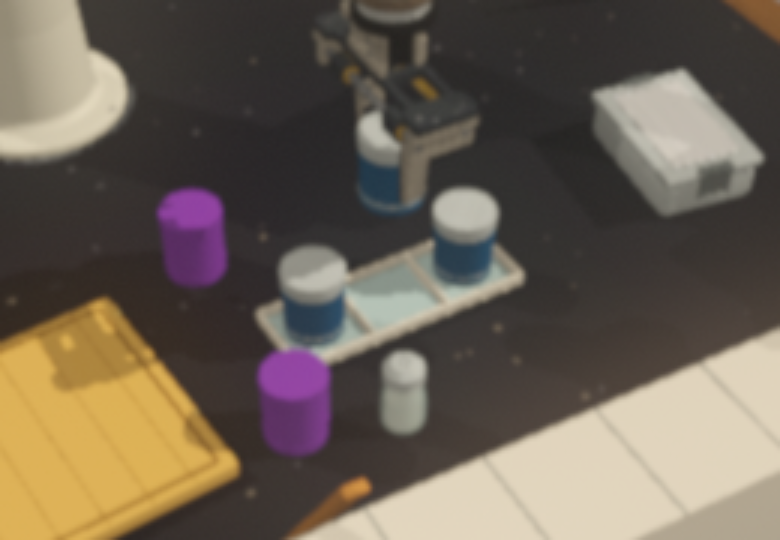

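The tin hangs upright over the free middle compartment (crop pixel 390,165), and the end tins leave room. I'll lower it.

Emit:
drive_tool --pt "40 0 0 0.5 0" --pt "40 0 0 0.9 0" --pt "40 0 0 0.9 0" --pt "40 0 0 0.8 0" --pt "40 0 0 0.6 0" --pt "40 0 0 0.4 0" --pt "40 0 0 0.05 0" --pt "40 0 0 0 0"

```text
clock: 35.75
position: [0.4964, 0.2042, 0.0352]
eef_rot: [2.218, 2.224, 0.002]
contact_force: [-0.4, -0.6, -1.9]
grip_width: 0.0623
```

Emit:
drive_tool --pt "40 0 0 0.08 0" --pt "40 0 0 0.08 0" --pt "40 0 0 0.04 0" --pt "40 0 0 0 0" --pt "40 0 0 0 0"

```text
clock: 36.38
position: [0.4958, 0.2041, 0.0286]
eef_rot: [2.218, 2.224, 0.0]
contact_force: [0.0, 0.1, -2.5]
grip_width: 0.0624
```

Emit:
drive_tool --pt "40 0 0 0.03 0" --pt "40 0 0 0 0" --pt "40 0 0 0 0"

```text
clock: 36.75
position: [0.4959, 0.2041, 0.0278]
eef_rot: [2.218, 2.224, 0.0]
contact_force: [0.0, 0.9, -1.5]
grip_width: 0.0623
```

Emit:
drive_tool --pt "40 0 0 0.03 0" --pt "40 0 0 0 0" --pt "40 0 0 0 0"

```text
clock: 37.12
position: [0.496, 0.2041, 0.0278]
eef_rot: [2.218, 2.225, -0.0]
contact_force: [-3.9, -0.1, 6.9]
grip_width: 0.0626
```

Emit:
drive_tool --pt "72 0 0 0 0" --pt "80 0 0 0 0" --pt "90 0 0 0 0" --pt "100 0 0 0 0" --pt "100 0 0 0 0"

```text
clock: 37.75
position: [0.4958, 0.204, 0.0268]
eef_rot: [-2.218, -2.225, 0.0]
contact_force: [-0.2, 0.1, -0.2]
grip_width: 0.0917
```

Emit:
drive_tool --pt "100 0 0 -0.7 0" --pt "100 0 0 -1 0" --pt "100 0 0 -1 0" --pt "100 0 0 -1 0" --pt "100 -1 0 -0.5 0" --pt "100 -1 0 0 0" --pt "100 -0.83 0.05 0 0" --pt "100 0 0 0 0"

```text
clock: 38.75
position: [0.4977, 0.118, 0.1529]
eef_rot: [2.221, 2.222, 0.0]
contact_force: [0.4, 0.7, 0.0]
grip_width: 0.092
```

Emit:
drive_tool --pt "100 0 0 0 0" --pt "100 0 0 0 0"

```text
clock: 39.0
position: [0.4974, 0.1199, 0.1527]
eef_rot: [-2.217, -2.226, -0.0]
contact_force: [0.6, 0.3, 1.4]
grip_width: 0.0922
```

```bash
python3 -c "
from h import *
im=imaging.camera('scene')
go(.4977,.119,.0255)
cv2.imwrite('pics/sc11.png',cv2.resize(im[100:280,160:420,::-1],None,fx=3,fy=3))"
```

```text
t 39.05 pos [0.4974 0.1199 0.1527] yang 0.23 zax [-0.  0. -1.] w 0.092 F [-0.42  0.19  0.07] units [-0.03  0.01  4.24]
```

View pics/sc11.png

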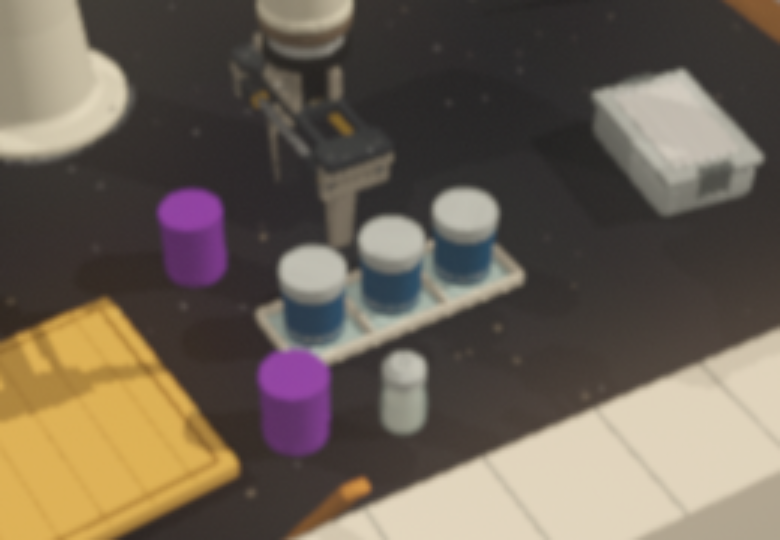

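All three tins stand upright in their row (crop pixels 313,295, 392,265 and 465,235). I'll take the heavy one in the near compartment back out.

Emit:
drive_tool --pt "100 -0.03 0 0.7 0" --pt "100 0 0 0.9 0" --pt "100 0 0 0.9 0" --pt "100 0 0 0.9 0" --pt "100 0 0 0.5 0" --pt "100 0 0 0.25 0" --pt "65 0 0 0 0" --pt "60 0 0 0 0"

```text
clock: 40.05
position: [0.4984, 0.1183, 0.0293]
eef_rot: [2.217, 2.224, 0.002]
contact_force: [-0.1, 0.5, 0.2]
grip_width: 0.0741
```

Emit:
drive_tool --pt "50 0 0 0 0" --pt "45 0 0 0 0" --pt "40 0 0 0 0" --pt "40 0 0 0 0"

```text
clock: 40.55
position: [0.4981, 0.1183, 0.0291]
eef_rot: [2.218, 2.224, 0.001]
contact_force: [-1.7, -0.6, 6.4]
grip_width: 0.0629
```

Emit:
drive_tool --pt "40 0 0 -0.3 0" --pt "40 0 0 -0.5 0" --pt "40 0 0 -0.8 0" --pt "40 0 0 -1 0" --pt "40 0 0 -1 0" --pt "40 0 0 -1 0" --pt "40 0 0 -1 0" --pt "40 0 0 -0.7 0"

```text
clock: 41.55
position: [0.4977, 0.1183, 0.2193]
eef_rot: [2.217, 2.224, 0.002]
contact_force: [0.0, 0.1, -4.6]
grip_width: 0.063
```

Emit:
drive_tool --pt "40 0 0 -0.3 0" --pt "40 0 0 0 0" --pt "40 0 0 0 0" --pt "40 0 0 0 0" --pt "40 0 0 0 0" --pt "40 0 0 0 0" --pt "40 0 0 0 0" --pt "40 0 0 0 0"

```text
clock: 42.55
position: [0.4975, 0.1183, 0.2263]
eef_rot: [2.218, 2.225, 0.0]
contact_force: [0.5, 0.0, -3.9]
grip_width: 0.0628
```

```bash
python3 -c "
from h import *
im=weigh(12)
go(.4977,.119,.22)
cv2.imwrite('pics/sc12.png',cv2.resize(im[60:260,140:400,::-1],None,fx=2.9,fy=2.9))"
```

```text
weigh [-0.03 -0.11 -4.04] +- [0.17 0.12 0.16] halves -4.04 -4.03 tau [-33.76 -34.43]
t 43.15 pos [0.4975 0.1182 0.2263] yang 0.16 zax [-0.  0. -1.] w 0.063 F [ 0.07  0.1  -3.67] units [0.03 0.01 0.21]
```

View pics/sc12.png

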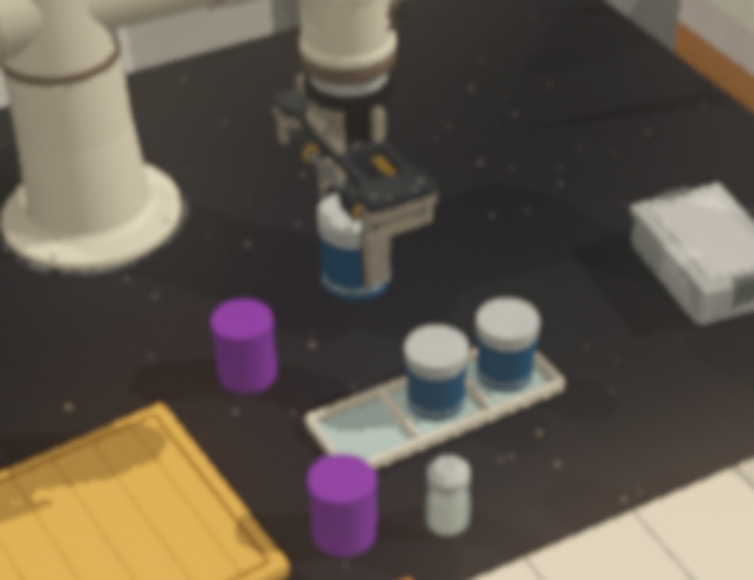

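The heavy tin hangs upright with its underside at about 0.20 m, reading 4.0 N. The other two stand in the tray (crop pixels 436,372 and 507,345). I'm handing in.

```bash
python3 -c "
from workcell import order
print(order.job_done())"
```

```text
the job is handed in; nothing more can be done
None
```

All three blue tins were set down in the tray, one to a compartment, and weighed on the way. The heaviest was then lifted back out and is held up. I handed the job in at about 43 s of the 72 s.

- **Weights:** the tin now held read about 4.2 N when carried and 4.0 N at the end. The other two read about 2.0 N and 2.0–2.3 N.
- **Last checks:** the held tin hangs upright with its underside about 0.20 m above the counter, and the readings were steady. The last picture shows the two lighter tins upright in the middle and far compartments. The lunch box, shaker and purple look-alikes look unmoved. The spatula was almost out of that frame, and I last saw it in place at 39 s.
- **Disagreements:** the force sensor showed an upward reading of 4–6 N while the fingers closed on each tin. It briefly showed about 10 N when I pressed the first two down just before release. Both went away on lifting or opening the fingers, and none came near the limits.

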